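# Pack the last two bottles into the round tub

### The job

Pack the two white bottles left on the desk into the round steel tub with the other five, so that all seven stand upright on its floor, one in the middle and six close round it. Lower each bottle in rather than dropping it, and knock nothing over.

Things in the scene. Friction and masses are not known exactly. Their poses are not given: they have to be found in the camera images.
- tub_floor (a point): Round, open, flat-bottomed steel tub that stands firm on the desk (it does not slide): outside 231 mm diameter, wall 3 mm, rim 58 mm above the desk; inside at least 220 mm across, just wide enough for seven bottles, one in the middle and six round it. This point is the centre of its inner floor, 4 mm above the desk. The tub being round, its yaw has no bearing on the work.
- loose_a_center (a point): White screw-cap bottle, upright and round: body 68 mm diameter for its straight lower part (up to 104 mm), sloping shoulder up to 139 mm, then a white screw cap 36 mm diameter from 139 to 159 mm (total height 159 mm). All seven bottles are alike, rigid, closed, about 0.15 to 0.3 kg. This point is on the bottle's axis half-way up, 79.5 mm above its underside. This one stands on the desk to the right of the tub, to be packed.
- loose_b_center (a point): White screw-cap bottle, upright and round: body 68 mm diameter for its straight lower part (up to 104 mm), sloping shoulder up to 139 mm, then a white screw cap 36 mm diameter from 139 to 159 mm (total height 159 mm). All seven bottles are alike, rigid, closed, about 0.15 to 0.3 kg. This point is on the bottle's axis half-way up, 79.5 mm above its underside. This one stands on the desk farther right than the other unpacked bottle, to be packed.
- packed_0_center (a point): A bottle like the others (68 mm diameter, 159 mm high, cap 36 mm), loose but already standing in the tub; the point is on its axis, 79.5 mm above its underside. It stands in the middle.
- packed_1_center (a point): A bottle like the others (68 mm diameter, 159 mm high, cap 36 mm), loose but already standing in the tub; the point is on its axis, 79.5 mm above its underside. It is one of four that stand in a row round the middle one, about 72 mm from it and from each other; the tub's other side is empty, with room for two bottles.
- packed_2_center (a point): A bottle like the others (68 mm diameter, 159 mm high, cap 36 mm), loose but already standing in the tub; the point is on its axis, 79.5 mm above its underside. It is one of four that stand in a row round the middle one, about 72 mm from it and from each other; the tub's other side is empty, with room for two bottles.
- packed_3_center (a point): A bottle like the others (68 mm diameter, 159 mm high, cap 36 mm), loose but already standing in the tub; the point is on its axis, 79.5 mm above its underside. It is one of four that stand in a row round the middle one, about 72 mm from it and from each other; the tub's other side is empty, with room for two bottles.
- packed_4_center (a point): A bottle like the others (68 mm diameter, 159 mm high, cap 36 mm), loose but already standing in the tub; the point is on its axis, 79.5 mm above its underside. It is one of four that stand in a row round the middle one, about 72 mm from it and from each other; the tub's other side is empty, with room for two bottles.
- dropper_bottle: Bystander: small amber dropper bottle, 29 mm diameter, 102 mm high, origin at its underside; stands on the desk near the robot.
- tally_counter: Bystander: hand tally counter, 23 x 74 x 54 mm, origin at its underside; stands on the desk to the left of the tub.
Not all that is in view belongs to the job. Leave any red look-alike of the part that bears packed_4_center alone. What is shaped like the part that bears loose_b_center but blue is not meant.

How it is judged (in metres and radians):
At the end, for the whole second after the job is handed in: All seven bottles stand in the tub: each bottle's axis within 85 mm of the tub's centre, its half-height point 78.5 to 88.5 mm above the desk (83.5 mm when standing on the tub's floor), tilted less than 0.08 rad, at rest (under 0.02 m/s) (horizontal distance between each of loose_a_center, loose_b_center, packed_0_center, packed_1_center, packed_2_center, packed_3_center, packed_4_center and tub_floor below 0.085 m and height (world z) of loose_a_center between 0.0785 and 0.0885 m and angle between each of loose_a_center, loose_b_center, packed_0_center, packed_1_center, packed_2_center, packed_3_center, packed_4_center's own z axis and vertical below 0.08 rad and linear speed of each of loose_a, loose_b, packed_0, packed_1, packed_2, packed_3, packed_4 below 0.02 m/s and height (world z) of loose_b_center between 0.0785 and 0.0885 m and height (world z) of packed_0_center between 0.0785 and 0.0885 m and height (world z) of packed_1_center between 0.0785 and 0.0885 m and height (world z) of packed_2_center between 0.0785 and 0.0885 m and height (world z) of packed_3_center between 0.0785 and 0.0885 m and height (world z) of packed_4_center between 0.0785 and 0.0885 m); the robot touches nothing.
It fails at once if a bystander (dropper bottle or tally counter) is shifted by more than 40 mm or knocked over (distance of any of dropper_bottle, tally_counter from where it was at the start of the episode above 0.04 m or angle between any of dropper_bottle, tally_counter's own z axis and vertical above 0.5 rad).
It fails at once if a bottle is tipped over (more than 45 degrees) (angle between any of loose_a_center, loose_b_center, packed_0_center, packed_1_center, packed_2_center, packed_3_center, packed_4_center's own z axis and vertical above 0.79 rad).
It fails at once if a bottle is dropped or slammed into the tub (faster than 0.7 m/s, as after a fall of 25 mm, while inside the tub) ((horizontal distance between loose_a_center and tub_floor below 0.09 m and height (world z) of loose_a_center below 0.14 m and linear speed of loose_a above 0.7 m/s) or (horizontal distance between loose_b_center and tub_floor below 0.09 m and height (world z) of loose_b_center below 0.14 m and linear speed of loose_b above 0.7 m/s)).
It also fails if it takes over 56 s, if anything falls off the work surface, if the arm or the gripper's body presses on something with over 40 N, if the wrist force passes 120 N, or if a joint passes its speed limit or range.

### The arm

A 6-joint arm with a two-finger parallel gripper is mounted at the origin on a cart in front of the work surface, level with it; the furniture and walls round the work are solid. World frame = base frame: x ahead of the robot, y to its left, z up, the work surface at z = 0. Lengths are in mm, angles in degrees, forces in N, time in s.
With the tool pointing down it reaches from about 350 to 850 mm from the base axis. Payload 8.1 kg.
Tool frame: the origin (TCP) lies midway between the tips of the shut fingers; the grasp point (between the pads) lies 19 mm behind it (hold_point_z is the distance from the TCP to the grasp point, in mm); z points along the fingers, y is the direction in which the jaws open and shut (so a half turn about z gives the same grasp; the last joint's range is limited). The gripper opens to 85 mm and grips with 20 to 120 N. Pads are 22 mm wide; open, the fingers measure 114 mm over their backs; the gripper's body (76 mm by 85 mm) begins 54 mm behind the grasp point. The pads swing forward as they close: fully open they stand 13 mm farther back than shut.
Start: joints at [70.909, 7.471, 85.268, -0, 87.261, -4.893], TCP at [147.141, 581.683, 231.292] pointing down, gripper open.
Joint ranges: [-169.43, 169.43], [-51.17, 129.36], [1.28, 143.12], [-76.62, 256.62], [0, 156.53], [-152.29, 152.29]. Speed limits (degrees/s): [136.94, 136.94, 159.86, 180, 180, 180].

### API

Orientations are given as [roll, pitch, yaw] about the fixed x, y, z axes, in that order (R = Rz(yaw) Ry(pitch) Rx(roll)).
In Python, from bench import sense, snapshot, camera_params, hand_in, hold_point_z gives the robot as it stands.
- The arm moves only by the tool servo_tool, never from a script. Its argument "motion" is a list of rows, each a list of 7 numbers: the finger opening in mm, from 0 to 85.4, then the shift along the tool's x, y, z in mm, then the turn, a rotation vector about the tool's x, y, z in rad. A call has 1 to 10 rows; each row shifts and turns the pose as measured when the row begins, along the tool's axes as they then stand; what a row does not reach is not made up. A row lasts 1/10 s, in which the tool goes at most 50 mm and 8.59 degrees, less where a joint would pass 70% of its speed; a pose out of reach is approached as far as the arm can. A call with a gripper value outside its range is refused whole. The fingers move at their own pace and stop on an object; "force" is the grip in N (left out, the last holds). Time passes only in rows, so rows that do not move let the fingers close. It gives the time, the measured TCP pose, the force and the opening at its end, in the units of the state.
- sense(): the state, without advancing time (a new reading comes with each control period).
- snapshot(name): name is "scene" or "top" or "wrist"; returns the picture (400x640x3 uint8, blue, green, red); there is no depth.
- camera_params(name): a dict with "fx", "fy", "cx", "cy" (pixels), "R" (3x3) and "t" (3): a world point X has camera coordinates R X + t; the wrist camera has in their place "tool_from_camera" (4x4, takes a point from camera to tool coordinates, whose origin is the TCP and whose axes are the flange's). Camera axes: x right, y down, z forward; pixel columns grow to the right and rows downward; lengths in mm; the calibration is good to about 2 mm. A picture is of the moment at which its call begins: read the wrist's pose just before it. camera_params takes no time and is no camera call.
- hand_in(): hands the job in, once; it reports no verdict.
The state is a dict: "time": time; "joint_pos": joint angles; "qd": joint speeds; "joint_efforts": joint torques, N m; "tool_pos": TCP position; "tcp_rot": TCP orientation; "ft_force": force on the tool from outside, world axes, zero at the start; "wrist_torque": the same for the moment, N m; "finger_gap": finger opening in mm.
Only numpy, scipy, OpenCV 4.12 (cv2) and the standard library are available. Lean on these libraries where they do the work, as an engineer would, in place of code of your own. Each camera call takes 0.05 s, during which the arm holds its last target. There are 200 camera calls.

## Working session

There is one attempt and no reset: what is moved stays moved. The work goes in short steps, Python scripts to look and compute and a tool call to move; the robot and the scene stay as the last step left them, time stands still between calls to the robot, and variables do not carry over. Pictures are saved under pics/ and viewed, about 8 in all and at most 12, crops included, and the job is handed in when it is done.

Besides the shell and the picture viewer there is one more tool, called after ">>>" by a JSON object that holds its "api" and its "payload". servo_tool: Moves the arm, as the interface text tells. Its arguments: {"type":"object","properties":{"motion":{"type":"array"},"force":{"type":"number"}},"required":["motion"]}

```bash
ls; mkdir -p pics
python3 - <<'E'
from bench import *
import cv2
s=sense(); print(s)
for n in("scene","top"):
    cv2.imwrite(f"pics/{n}0.png",snapshot(n)); p=camera_params(n); print(n,p)
print(camera_params("wrist"),hold_point_z)
E
```

```text
pics
{'time': 0.0, 'joint_pos': array([ 7.09107722e+01,  7.51539597e+00,  8.53307706e+01, -3.00802171e-03,
        8.72621257e+01, -4.89211417e+00]), 'qd': array([-0.04799437,  0.12333928, -0.00059036, -0.1080098 , -0.08559718,
        0.01670748]), 'joint_efforts': array([ 5.44062971e-05, -5.69390774e+01, -5.00560248e+01, -1.31798633e-04,
        1.43406243e-02, -4.98820910e-06]), 'tool_pos': array([146.95658744, 581.1406569 , 230.22715013]), 'tcp_rot': array([-1.79891846e+02, -6.24176881e-03,  1.65803027e+02]), 'ft_force': array([ 0.08672417, -0.28331974, -0.14053001]), 'wrist_torque': array([ 0.00919526, -0.00477569,  0.03787032]), 'finger_gap': 85.76328809725437}
scene {'fx': 418.79425941367856, 'fy': 418.79425941367856, 'cx': 312.5923164443163, 'cy': 195.6956927495574, 'R': array([[ 0.87719378, -0.48002118, -0.01052331],
       [-0.22058348, -0.38343463, -0.89683935],
       [ 0.42646688,  0.78902316, -0.44223122]]), 't': array([-450.84792366,  163.92213021, 1264.63772808])}
top {'fx': 371.22597441396783, 'fy': 371.22597441396783, 'cx': 317.86448884676264, 'cy': 202.2157557248576, 'R': array([[-0.02957509, -0.999198  ,  0.02699402],
       [-0.99435561,  0.02665738, -0.10269516],
       [ 0.10189321, -0.02987887, -0.99434653]]), 't': array([ -46.7780325 ,  484.62617887, 1059.61898104])}
{'fx': 329.13581550193055, 'fy': 329.13581550193055, 'cx': 320.8629159990227, 'cy': 196.4988310475366, 'tool_from_camera': array([[ 1.40080438e-03, -9.62475146e-01, -2.71366230e-01,
         6.82766368e+01],
       [ 9.99998846e-01,  1.50785934e-03, -1.86000958e-04,
        -3.59804484e-01],
       [ 5.88203404e-04, -2.71365656e-01,  9.62476148e-01,
        -1.43287295e+02],
       [ 0.00000000e+00,  0.00000000e+00,  0.00000000e+00,
         1.00000000e+00]])} 18.700000000000003
```

View pics/top0.png

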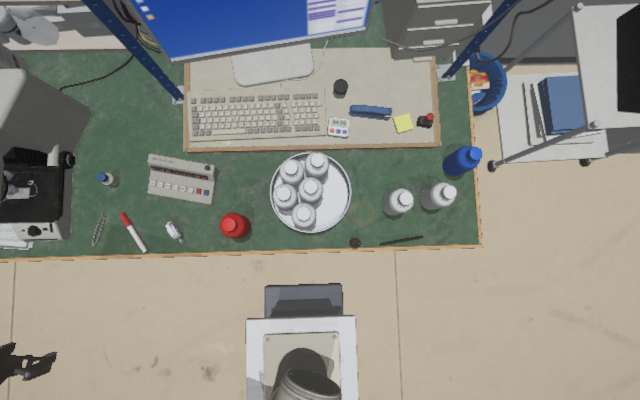

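View pics/scene0.png

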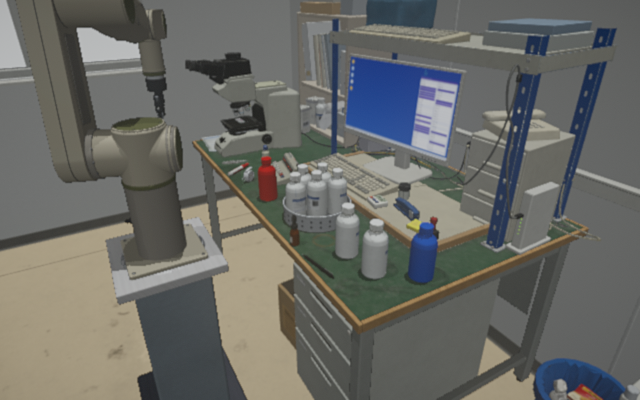

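Candidates: white bottles in the top view at (399,202) for loose_a and (438,195) for loose_b. The look-alikes are blue at (462,160) and red at (235,226). The five bottles in the tub are near (311,187). I choose the two white ones right of the tub and check them in a crop.

```bash
cat > h.py <<'E'
import numpy as np, cv2
from scipy.spatial.transform import Rotation as Ro
from bench import *
def ray(name,px,z,s=None):
    p=camera_params(name); d=np.array([(px[0]-p["cx"])/p["fx"],(px[1]-p["cy"])/p["fy"],1.])
    if name=="wrist":
        T=p["tool_from_camera"]; R=Ro.from_euler("xyz",s["tcp_rot"],degrees=True).as_matrix()
        o=R@T[:3,3]+s["tool_pos"]; v=R@T[:3,:3]@d
    else:
        o=-p["R"].T@p["t"]; v=p["R"].T@d
    return o+v*(z-o[2])/v[2]
E
python3 - <<'E'
from h import *
im=cv2.imread("pics/top0.png")
x0,y0,k=250,135,4; c=cv2.resize(im[y0:y0+115,x0:x0+200],None,fx=k,fy=k,interpolation=cv2.INTER_CUBIC)
g=cv2.GaussianBlur(cv2.cvtColor(c,cv2.COLOR_BGR2GRAY),(5,5),0)
H=cv2.HoughCircles(g,cv2.HOUGH_GRADIENT,1,40,param1=80,param2=14,minRadius=24,maxRadius=36)
for u,v,r in H[0]:
    q=((u+.5)/k-.5+x0,(v+.5)/k-.5+y0); print(np.round(q,1),round(r/k,1),np.round(ray("top",q,159)[:2]),np.round(ray("top",q,163)[:2]))
    cv2.circle(c,(int(u),int(v)),int(r),(0,0,255),1)
H=cv2.HoughCircles(g,cv2.HOUGH_GRADIENT,1,100,param1=80,param2=14,minRadius=145,maxRadius=185)
for u,v,r in H[0][:2]:
    q=((u+.5)/k-.5+x0,(v+.5)/k-.5+y0); print("tub",np.round(q,1),r/k,ray("top",q,58)); cv2.circle(c,(int(u),int(v)),int(r),(0,255,0),1)
for n,q in(("dropper",(354,243)),("tally",(174,231)),("red",(235,223))): print(n,ray("top",q,100 if n!="tally" else 54))
cv2.imwrite("pics/c0.png",c)
E
```

```text
[310.8 187.5] 7.2 [508. -39.] [507. -39.]
[405.8 198. ] 6.6 [ 474. -284.] [ 474. -283.]
[280.5 193.5] 8.8 [494.  39.] [494.  38.]
[317. 160.] 6.2 [579. -57.] [579. -57.]
[290.5 166.5] 7.2 [564.  12.] [563.  11.]
[302.2 213.2] 7.2 [442. -16.] [442. -16.]
[441.2 192.2] 8.6 [ 487. -377.] [ 486. -376.]
[335.8 171.2] 8.0 [ 549. -105.] [ 548. -105.]
tub [310. 192.] 40.775 [509.56665053 -37.96284873  58.        ]
tub [335.2 188.2] 40.3 [ 518.46415203 -110.18646247   58.        ]
dropper [ 362.29319715 -152.41769658  100.        ]
tally [410.14966491 344.86332009  54.        ]
red [425.28538273 166.37107628 100.        ]
```

View pics/c0.png

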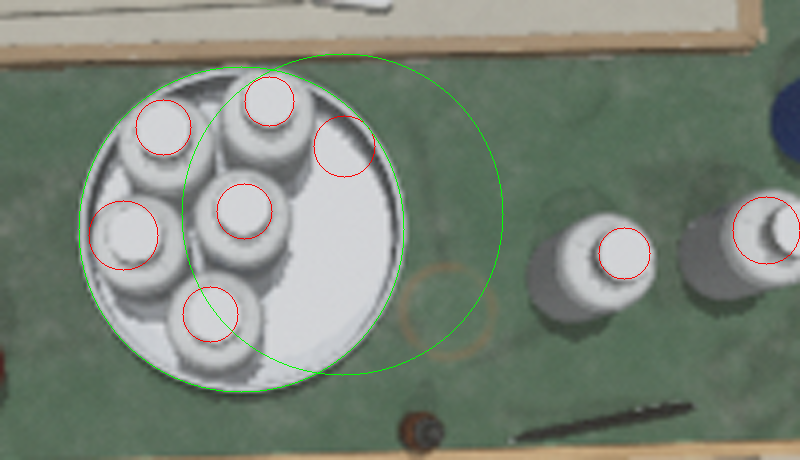

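The crop shows loose_a's cap at about (624,253) and loose_b's cap at about (795,230), at the crop's edge. The tub's free side is lower right; both bottles are white, and the amber dropper is near (420,430). I'll turn the tool to yaw 90 (tool x = world y, tool y = world x, tool z = down) and go above the tub.

>>> {"api": "servo_tool", "payload": {"motion": [[50, 0, 0, -10, 0, 0, 0.147], [50, 0, 0, -10, 0, 0, 0.147], [50, 0, 0, -10, 0, 0, 0.147], [50, 0, 0, -10, 0, 0, 0.147], [50, 0, 0, -10, 0, 0, 0.147], [50, 0, 0, -10, 0, 0, 0.147], [50, 0, 0, -10, 0, 0, 0.147], [50, 0, 0, -10, 0, 0, 0.147], [50, 0, 0, -10, 0, 0, 0.147]], "force": 40}}

```text
time: 1.0
tool_pos: [145.9, 578.1, 315.1]
tcp_rot: [-179.7, 0.9, 88.4]
ft_force: [-0.5, 0.9, -0.0]
finger_gap: 49.6
```

>>> {"api": "servo_tool", "payload": {"motion": [[50, -40, 26, -3, 0, 0, 0], [50, -40, 26, -3, 0, 0, 0], [50, -40, 26, -3, 0, 0, 0], [50, -40, 26, -3, 0, 0, 0], [50, -40, 26, -3, 0, 0, 0], [50, -40, 26, -3, 0, 0, 0], [50, -40, 26, -3, 0, 0, 0], [50, -40, 26, -3, 0, 0, 0], [50, -40, 26, -3, 0, 0, 0], [50, -40, 26, -3, 0, 0, 0]]}}

```text
time: 2.0
tool_pos: [395.7, 158.9, 346.2]
tcp_rot: [-179.5, 1.2, 88.6]
ft_force: [1.0, -0.5, 0.2]
finger_gap: 50.3
```

>>> {"api": "servo_tool", "payload": {"motion": [[50, -42, 22, 0, 0, 0, 0], [50, -42, 22, 0, 0, 0, 0], [50, -42, 22, 0, 0, 0, 0], [50, -42, 22, 0, 0, 0, 0], [50, -15, 15, 0, 0, 0, 0], [50, 0, 0, 0, 0, 0, 0]]}}

```text
time: 2.6
tool_pos: [497.0, -41.0, 347.0]
tcp_rot: [-179.3, 1.3, 88.2]
ft_force: [0.6, 0.9, -0.7]
finger_gap: 50.3
```

```bash
cat >> h.py <<'E'
def fix(yaw=90):
    s=sense(); R=Ro.from_euler("xyz",s["tcp_rot"],degrees=True); T=Ro.from_euler("xyz",[180,0,yaw],degrees=True)
    print("t",s["time"],"pos",np.round(s["tool_pos"],1),"rot",np.round(s["tcp_rot"],2),"turn",np.round((R.inv()*T).as_rotvec(),3),"F",np.round(s["ft_force"],1),"gap",round(s["finger_gap"],1))
    return s
E
python3 - <<'E'
from h import *
s=fix(); im=snapshot("wrist"); cv2.imwrite("pics/w1.png",im)
E
```

```text
t 2.6 pos [497. -41. 347.] rot [-179.34    1.27   88.15] turn [-0.012  0.022 -0.032] F [ 0.6  0.9 -0.7] gap 50.3
```

View pics/w1.png

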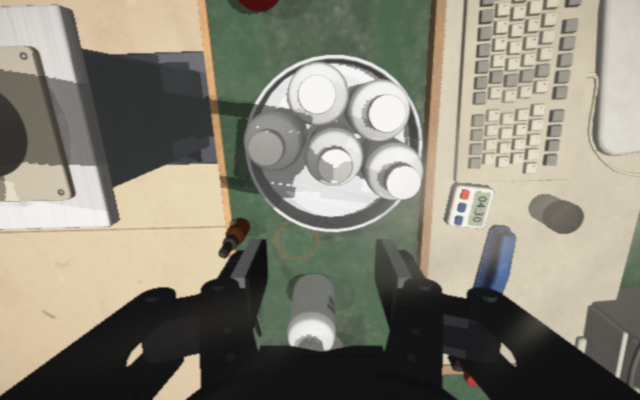

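Run:
```python
from h import *
s=sense(); im=cv2.imread("pics/w1.png")
g=cv2.GaussianBlur(cv2.cvtColor(im,cv2.COLOR_BGR2GRAY),(3,3),0); c=cv2.resize(im,None,fx=2,fy=2)[80:520,440:900].copy()
H=cv2.HoughCircles(g[:240],cv2.HOUGH_GRADIENT_ALT,1,30,param1=100,param2=.5,minRadius=13,maxRadius=26)
for u,v,r in ([] if H is None else H[0]):
    w=ray("wrist",(u,v),163,s); print(u,v,r,np.round(w[:2],1)); cv2.circle(c,(int(2*u-440),int(2*v-80)),int(2*r),(0,0,255),1)
# rim: not-green region outline
hsv=cv2.cvtColor(im,cv2.COLOR_BGR2HSV); m=cv2.inRange(hsv,(45,60,20),(95,255,160))
pts=[]
e=cv2.Canny(g,60,150)
H=cv2.HoughCircles(g,cv2.HOUGH_GRADIENT,1,20,param1=120,param2=20,minRadius=82,maxRadius=95)
for u,v,r in H[0][:2]:
    w=ray("wrist",(u,v),58,s); print("rim",u,v,r,np.round(w,1)); cv2.circle(c,(int(2*u-440),int(2*v-80)),int(2*r),(0,255,0),1)
# outward-in search along rays from centre: last non-green
u0,v0=335,143
for a in np.arange(0,360,6):
    d=np.array([np.cos(np.radians(a)),np.sin(np.radians(a))])
    rr=np.arange(100,70,-.5); q=[(u0+r*d[0],v0+r*d[1]) for r in rr]
    f=[m[int(round(y)),int(round(x))]>0 for x,y in q]
    if f[0] and f[4] and not all(f): 
        p=q[f.index(False,4)]; pts.append(ray("wrist",p,58,s)[:2]); cv2.circle(c,(int(2*p[0]-440),int(2*p[1]-80)),2,(255,0,255),-1)
pts=np.array(pts); from scipy.optimize import least_squares
f=lambda x:np.hypot(*(pts-x[:2]).T)-x[2]
o=least_squares(f,[509,-38,115],loss="soft_l1",f_scale=1.); print(len(pts),o.x,np.round(f(o.x),1))
cv2.imwrite("pics/w1c.png",c)
```

```text
266.0 148.0 19.535725 [440.8 -16.7]
336.0 166.0 18.78733 [509.9 -36.8]
388.0 112.0 19.691978 [560.6  14.3]
403.0 181.0 19.426962 [577.8 -54.3]
316.0 93.0 19.203388 [492.3  33.8]
473.0 202.0 19.308521 [650.9 -78.7]
53.0 185.0 18.765745 [216.9 -48.7]
565.0 215.0 18.767494 [747.8 -95.5]
21.0 189.0 17.83728 [182.1 -52. ]
26.0 60.0 15.393965 [224.2  71.2]
rim 331.5 141.5 86.5 [507.6 -26.2  58. ]
1 [512.60062411 -33.00518501 121.15732667] [-0.]
```

View pics/w1c.png

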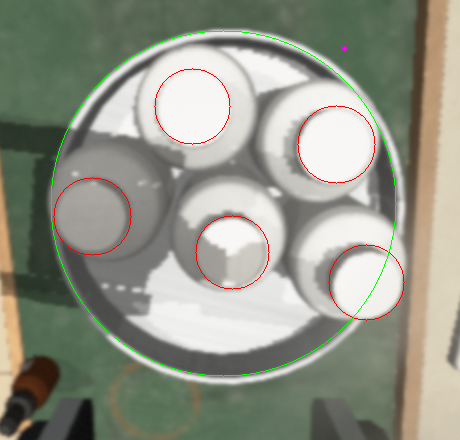

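Run:
```python
from h import *
from scipy.optimize import least_squares
s=sense()
# rim outer: crop pixels read by eye; more by the diagonal
cp=[(228,28),(228,382),(52,205),(404,205)]
pts=np.array([ray("wrist",((x+440)/2,(y+80)/2),58,s)[:2] for x,y in cp]); print(pts.round(1))
f=lambda x:np.hypot(*(pts-x[:2]).T)-x[2]
o=least_squares(f,[509,-38,115]); print(o.x.round(1),f(o.x).round(1))
c=o.x[:2]
for b in [(440.8,-16.7),(509.9,-36.8),(560.6,14.3),(577.8,-54.3),(492.3,33.8)]:
    d=np.array(b)-c; e=np.array(b)-[509.9,-36.8]; print(b,"from tub",np.hypot(*d).round(1),"from mid",np.hypot(*e).round(1),"ang",np.degrees(np.arctan2(e[1],e[0])).round(1))
```

```text
[[ 512.8   78.9]
 [ 508.5 -152.1]
 [ 395.9  -24.2]
 [ 625.   -30.9]]
[510.2 -36.6 115.3] [ 0.3  0.3 -0.3 -0.3]
(440.8, -16.7) from tub 72.2 from mid 72.0 ang 163.8
(509.9, -36.8) from tub 0.3 from mid 0.0 ang 0.0
(560.6, 14.3) from tub 71.7 from mid 72.0 ang 45.2
(577.8, -54.3) from tub 69.9 from mid 70.1 ang -14.5
(492.3, 33.8) from tub 72.7 from mid 72.8 ang 104.0
```

Good fit: rim radius 115.3 mm (true 115.5), ring bottles at 70–73 mm, tub centre (510,-37). The slots are A (528,-106) and B (459,-87). Next, above loose_a.

>>> {"api": "servo_tool", "payload": {"motion": [[50, -40, -4, 0, -0.012, 0.022, -0.032], [50, -40, -4, 0, 0, 0, 0], [50, -40, -4, 0, 0, 0, 0], [50, -40, -4, 0, 0, 0, 0], [50, -40, -4, 0, 0, 0, 0], [50, -38, -2, 5, 0, 0, 0], [50, 0, 0, 0, 0, 0, 0]]}}

```text
time: 3.35
tool_pos: [473.0, -275.4, 341.2]
tcp_rot: [-179.9, -0.3, 91.0]
ft_force: [0.1, 0.0, 0.0]
finger_gap: 49.7
```

```bash
cat >> h.py <<'E'
def caps(im,s,z,box,r=(13,30)):
    g=cv2.GaussianBlur(cv2.cvtColor(im,cv2.COLOR_BGR2GRAY),(3,3),0); a,b,c,d=box
    H=cv2.HoughCircles(g[b:d,a:c],cv2.HOUGH_GRADIENT_ALT,1,25,param1=100,param2=.5,minRadius=r[0],maxRadius=r[1])
    for u,v,q in ([] if H is None else H[0]):
        w=ray("wrist",(u+a,v+b),z,s); print("cap px",u+a,v+b,q.round(1),"world",w[:2].round(1)); cv2.circle(im,(int(u+a),int(v+b)),int(q),(0,0,255),1)
E
python3 - <<'E'
from h import *
s=fix(); im=snapshot("wrist"); caps(im,s,159,(180,60,480,300)); cv2.imwrite("pics/w2.png",im)
E
```

```text
t 3.35 pos [ 473.  -275.4  341.2] rot [-179.92   -0.28   90.95] turn [-0.002 -0.005  0.017] F [0.1 0.  0. ] gap 49.7
cap px 322.0 172.0 26.9 world [ 474.3 -272.6]
cap px 331.0 264.0 25.2 world [ 486.  -374.2]
cap px 328.0 233.0 24.1 world [ 481.9 -338.2]
cap px 382.0 278.0 17.9 world [ 542.7 -390.2]
```

View pics/w2.png

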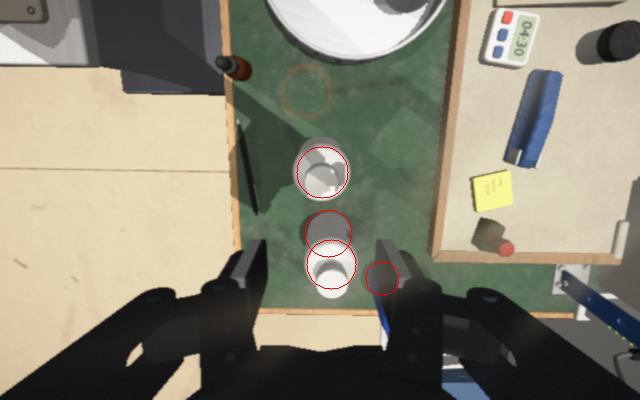

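The view shows loose_a's cap at about (322,181) and loose_b's cap at about (332,281). The Hough circles caught the shoulders, so I'll use these cap centres.

Run:
```python
from h import *
s=sense()
for n,c,b in(("a",(322,181),(322,172)),("b",(332,281),(331,265))): print(n,ray("wrist",c,159,s).round(1),"body@95",ray("wrist",b,95,s).round(1))
im=snapshot("wrist"); cv2.imwrite("pics/w2c.png",cv2.resize(im[130:310,260:400],None,fx=4,fy=4))
```

```text
a [ 475.1 -280.1  159. ] body@95 [ 475.4 -283.5   95. ]
b [ 488.5 -393.4  159. ] body@95 [ 489.6 -406.7   95. ]
```

View pics/w2c.png

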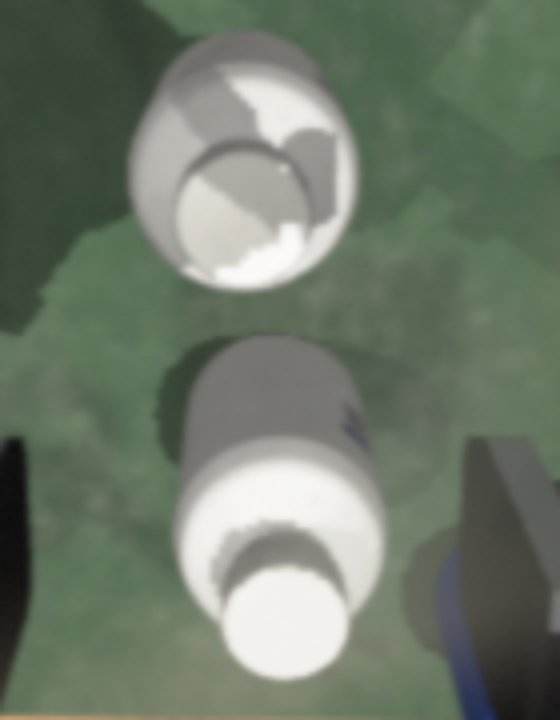

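>>> {"api": "servo_tool", "payload": {"motion": [[50, -7, 1, 0, -0.002, -0.005, 0.017], [50, 0, 0, 40, 0, 0, 0], [50, 0, 0, 40, 0, 0, 0], [50, 0, 0, 40, 0, 0, 0], [50, 0, 0, 30, 0, 0, 0], [50, 0, 0, 0, 0, 0, 0]]}}

```text
time: 4.05
tool_pos: [480.4, -272.9, 192.8]
tcp_rot: [179.4, 0.3, 90.5]
ft_force: [-1.3, 1.2, -0.1]
finger_gap: 50.2
```

Run:
```python
from h import *
s=fix(); im=snapshot("wrist"); cv2.imwrite("pics/w3.png",im)
```

```text
t 4.05 pos [ 480.4 -272.9  192.8] rot [179.36   0.27  90.48] turn [0.011 0.005 0.008] F [-1.3  1.2 -0.1] gap 50.2
```

View pics/w3.png

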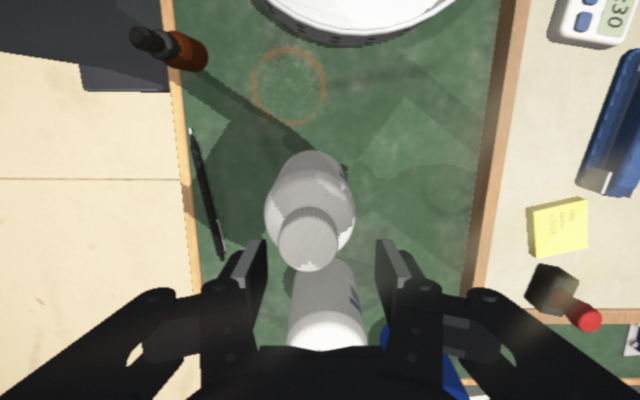

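Run:
```python
from h import *
for i in range(3): s=fix()
print(ray("wrist",(308,239.5),159,s).round(1))
```

```text
t 4.1 pos [ 481.3 -273.5  195.4] rot [179.23   0.36  90.49] turn [0.014 0.006 0.009] F [ 0.1 -0.1 -0.2] gap 50.0
t 4.1 pos [ 481.3 -273.5  195.4] rot [179.23   0.36  90.49] turn [0.014 0.006 0.009] F [ 0.1 -0.1 -0.2] gap 50.0
t 4.1 pos [ 481.3 -273.5  195.4] rot [179.23   0.36  90.49] turn [0.014 0.006 0.009] F [ 0.1 -0.1 -0.2] gap 50.0
[ 474.8 -282.6  159. ]
```

>>> {"api": "servo_tool", "payload": {"motion": [[50, -9, -6, 0, 0.014, 0.006, 0.009], [50, 0, 0, 5, 0, 0, 0], [50, 0, 0, 0, 0, 0, 0]]}}

```text
time: 4.4
tool_pos: [478.0, -284.1, 196.8]
tcp_rot: [179.7, 0.3, 90.0]
ft_force: [1.1, 0.8, -1.2]
finger_gap: 49.8
```

```bash
python3 -c "
from h import *
fix()"
```

```text
t 4.4 pos [ 478.  -284.1  196.8] rot [179.69   0.29  90.01] turn [0.005 0.005 0.   ] F [ 1.1  0.8 -1.2] gap 49.8
```

>>> {"api": "servo_tool", "payload": {"motion": [[50, 1, -3, 15, 0.005, 0.005, 0], [50, 0, 0, 15, 0, 0, 0], [50, 0, 0, 12, 0, 0, 0], [50, 0, 0, 5, 0, 0, 0]]}}

```text
time: 4.8
tool_pos: [476.4, -284.6, 149.2]
tcp_rot: [179.7, 0.2, 90.0]
ft_force: [-0.3, 1.5, -0.2]
finger_gap: 50.2
```

```bash
python3 -c "
from h import *
s=fix(); cv2.imwrite('pics/w4.png',snapshot('wrist')[130:400,180:460])"
```

```text
t 4.8 pos [ 476.4 -284.6  149.2] rot [1.7974e+02 1.7000e-01 8.9960e+01] turn [ 0.005  0.003 -0.001] F [-0.3  1.5 -0.2] gap 50.2
```

View pics/w4.png

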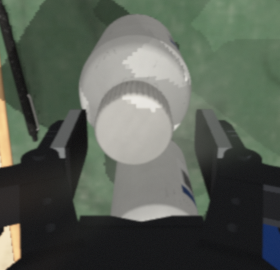

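The cap lies between the jaws, centred within about 3 mm. Going down the last bit and gripping.

>>> {"api": "servo_tool", "payload": {"motion": [[50, 1, -2, 8, 0, 0, 0], [50, 0, 0, 5, 0, 0, 0], [50, 0, 0, 0, 0, 0, 0]]}}

```text
time: 5.15
tool_pos: [473.6, -282.9, 133.7]
tcp_rot: [179.9, 0.1, 90.0]
ft_force: [-0.2, 0.7, 0.1]
finger_gap: 50.2
```

>>> {"api": "servo_tool", "payload": {"motion": [[30, 0, 0, 0, 0, 0, 0], [30, 0, 0, 0, 0, 0, 0], [30, 0, 0, 0, 0, 0, 0], [30, 0, 0, 0, 0, 0, 0], [30, 0, 0, 0, 0, 0, 0]], "force": 50}}

```text
time: 5.65
tool_pos: [473.8, -283.0, 134.2]
tcp_rot: [179.8, 0.1, 90.0]
ft_force: [-0.4, 0.2, -2.8]
finger_gap: 34.3
```

>>> {"api": "servo_tool", "payload": {"motion": [[30, 0, 0, -10, 0, 0, 0], [30, 0, 0, -20, 0, 0, 0], [30, 0, 0, -25, 0, 0, 0], [30, 0, 0, -30, 0, 0, 0], [30, 0, 0, -30, 0, 0, 0], [30, 0, 0, -30, 0, 0, 0], [30, 0, 0, -20, 0, 0, 0], [30, 0, 0, 0, 0, 0, 0]]}}

```text
time: 6.45
tool_pos: [472.3, -281.9, 309.2]
tcp_rot: [179.9, 0.1, 90.0]
ft_force: [0.6, -0.5, -2.5]
finger_gap: 34.6
```

```bash
python3 -c "
from h import *
s=fix()"
```

```text
t 6.45 pos [ 472.3 -281.9  309.2] rot [1.7985e+02 7.0000e-02 8.9980e+01] turn [ 0.003  0.001 -0.   ] F [ 0.6 -0.5 -2.5] gap 34.6
```

>>> {"api": "servo_tool", "payload": {"motion": [[30, 15, 5, 0, 0, 0, 0], [30, 25, 8, 0, 0, 0, 0], [30, 25, 8, 0, 0, 0, 0], [30, 25, 8, 0, 0, 0, 0], [30, 25, 8, 0, 0, 0, 0], [30, 25, 8, 0, 0, 0, 0], [30, 20, 6, 0, 0, 0, 0], [30, 12, 4, 0, 0, 0, 0], [30, 5, 2, 0, 0, 0, 0], [30, 0, 0, 0, 0, 0, 0]]}}

```text
time: 7.45
tool_pos: [527.6, -91.4, 296.9]
tcp_rot: [-179.3, -0.3, 90.0]
ft_force: [0.4, -0.7, -2.1]
finger_gap: 34.3
```

```bash
python3 -c "
from h import *
s=fix()"
```

```text
t 7.45 pos [527.6 -91.4 296.9] rot [-179.32   -0.33   89.98] turn [-0.012 -0.006 -0.   ] F [ 0.4 -0.7 -2.1] gap 34.3
```

>>> {"api": "servo_tool", "payload": {"motion": [[30, -10, 0, -3, -0.012, -0.006, 0], [30, -6, 1, 0, 0, 0, 0], [30, 0, 0, 0, 0, 0, 0]]}}

```text
time: 7.75
tool_pos: [528.1, -110.8, 299.6]
tcp_rot: [180.0, 0.1, 89.9]
ft_force: [-0.6, 0.6, -3.1]
finger_gap: 34.7
```

```bash
python3 -c "
from h import *
s=fix()"
```

```text
t 7.75 pos [ 528.1 -110.8  299.6] rot [1.7999e+02 1.0000e-01 8.9880e+01] turn [ 0.     0.002 -0.002] F [-0.6  0.6 -3.1] gap 34.7
```

>>> {"api": "servo_tool", "payload": {"motion": [[30, 4, 0, 15, 0, 0, 0], [30, 0, 0, 20, 0, 0, 0], [30, 0, 0, 20, 0, 0, 0], [30, 0, 0, 15, 0, 0, 0], [30, 0, 0, 8, 0, 0, 0], [30, 0, 0, 0, 0, 0, 0]]}}

```text
time: 8.35
tool_pos: [526.8, -108.8, 214.7]
tcp_rot: [-180.0, 0.1, 89.5]
ft_force: [0.3, 0.9, -2.1]
finger_gap: 34.6
```

```bash
python3 -c "
from h import *
s=fix()"
```

```text
t 8.35 pos [ 526.8 -108.8  214.7] rot [-1.7997e+02  6.0000e-02  8.9550e+01] turn [-0.001  0.001 -0.008] F [ 0.3  0.9 -2.1] gap 34.6
```

>>> {"api": "servo_tool", "payload": {"motion": [[30, 3, 2, 0, 0, 0, -0.008], [30, 0, 0, 8, 0, 0, 0], [30, 0, 0, 8, 0, 0, 0], [30, 0, 0, 0, 0, 0, 0]]}}

```text
time: 8.75
tool_pos: [530.0, -105.7, 199.2]
tcp_rot: [179.9, 0.1, 90.0]
ft_force: [-0.4, 0.7, -2.8]
finger_gap: 34.6
```

```bash
python3 -c "
from h import *
s=fix(); cv2.imwrite('pics/s5.png',cv2.resize(snapshot('scene')[140:300,240:440],None,fx=4,fy=4))"
```

```text
t 8.75 pos [ 530.  -105.7  199.2] rot [1.7987e+02 1.0000e-01 9.0040e+01] turn [0.002 0.002 0.001] F [-0.4  0.7 -2.8] gap 34.6
```

View pics/s5.png

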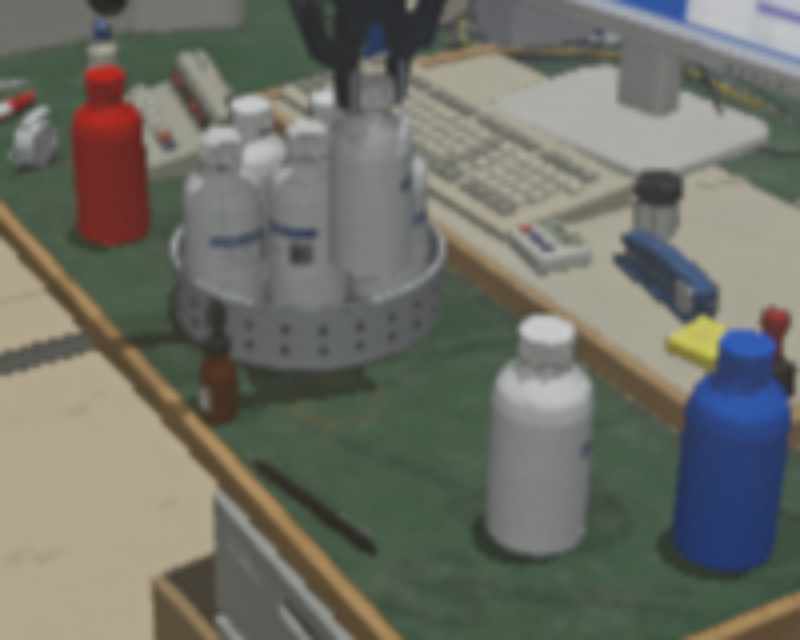

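Held upright over slot A. Lowering in small steps.

>>> {"api": "servo_tool", "payload": {"motion": [[30, 0, -1, 6, 0, 0, 0], [30, 0, 0, 7, 0, 0, 0], [30, 0, 0, 7, 0, 0, 0], [30, 0, 0, 0, 0, 0, 0]]}}

```text
time: 9.2
tool_pos: [529.6, -106.0, 178.9]
tcp_rot: [179.8, 0.1, 90.0]
ft_force: [0.8, -0.1, -2.2]
finger_gap: 34.6
```

```bash
python3 -c "
from h import *
s=fix()"
```

```text
t 9.2 pos [ 529.6 -106.   178.9] rot [1.7976e+02 1.4000e-01 9.0030e+01] turn [0.004 0.002 0.001] F [ 0.8 -0.1 -2.2] gap 34.6
```

Now inside the rim with no contact force.

>>> {"api": "servo_tool", "payload": {"motion": [[30, 0, -0.5, 7, 0, 0, 0], [30, 0, 0, 7, 0, 0, 0], [30, 0, 0, 7, 0, 0, 0], [30, 0, 0, 7, 0, 0, 0], [30, 0, 0, 3, 0, 0, 0], [30, 0, 0, 0, 0, 0, 0]]}}

```text
time: 9.8
tool_pos: [528.8, -106.1, 144.4]
tcp_rot: [179.8, 0.1, 90.0]
ft_force: [-0.3, -0.1, -1.4]
finger_gap: 34.7
```

```bash
python3 -c "
from h import *
s=fix()"
```

```text
t 9.8 pos [ 528.8 -106.1  144.4] rot [1.7982e+02 1.2000e-01 9.0030e+01] turn [0.003 0.002 0.001] F [-0.3 -0.1 -1.4] gap 34.7
```

>>> {"api": "servo_tool", "payload": {"motion": [[30, 0, 0, 2, 0, 0, 0], [30, 0, 0, 2, 0, 0, 0], [30, 0, 0, 1.5, 0, 0, 0]]}}

```text
time: 10.1
tool_pos: [529.4, -106.2, 139.2]
tcp_rot: [179.8, 0.1, 90.0]
ft_force: [-0.3, -0.6, -2.3]
finger_gap: 34.5
```

>>> {"api": "servo_tool", "payload": {"motion": [[30, 0, 0, 2, 0, 0, 0], [30, 0, 0, 1, 0, 0, 0]]}}

```text
time: 10.3
tool_pos: [530.0, -106.6, 137.9]
tcp_rot: [179.7, 0.2, 90.0]
ft_force: [-5.5, 0.7, 8.3]
finger_gap: 34.5
```

Floor contact (+8 N). Releasing and going up.

>>> {"api": "servo_tool", "payload": {"motion": [[40, 0, 0, -1, 0, 0, 0], [52, 0, 0, 0, 0, 0, 0], [52, 0, 0, 0, 0, 0, 0], [52, 0, 0, 0, 0, 0, 0]]}}

```text
time: 10.7
tool_pos: [531.3, -107.0, 140.5]
tcp_rot: [179.5, 0.2, 90.0]
ft_force: [0.6, -0.2, -0.5]
finger_gap: 52.2
```

>>> {"api": "servo_tool", "payload": {"motion": [[52, 0, 0, -8, 0, 0, 0], [52, 0, 0, -15, 0, 0, 0], [52, 0, 0, -30, 0, 0, 0], [52, 0, 0, -35, 0, 0, 0], [52, 0, 0, -35, 0, 0, 0], [52, 0, 0, -35, 0, 0, 0], [52, 0, 0, -25, 0, 0, 0], [52, 0, 0, 0, 0, 0, 0]]}}

```text
time: 11.5
tool_pos: [528.5, -105.8, 338.5]
tcp_rot: [179.3, 0.3, 90.0]
ft_force: [-0.2, -0.7, -0.6]
finger_gap: 51.8
```

Run:
```python
from h import *
s=fix(); im=snapshot("wrist"); caps(im,s,163,(180,20,480,300),(13,24)); cv2.imwrite("pics/w6.png",im)
```

```text
t 11.5 pos [ 528.5 -105.8  338.5] rot [179.3    0.3   90.03] turn [0.012 0.005 0.001] F [-0.2 -0.7 -0.6] gap 51.8
cap px 372.0 124.0 19.5 world [579.5 -57. ]
cap px 298.0 103.0 19.6 world [509.7 -38. ]
cap px 222.0 80.0 20.3 world [440.9 -18. ]
cap px 319.0 176.0 18.8 world [ 529.2 -107.4]
cap px 355.0 44.0 20.7 world [561.2  12.6]
cap px 278.0 22.0 20.5 world [493.4  29.9]
```

View pics/w6.png

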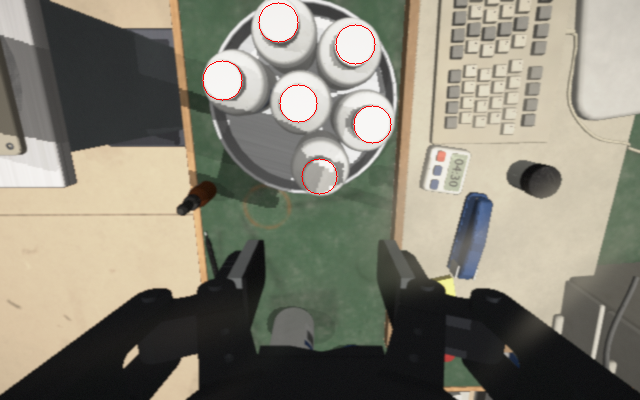

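Bottle a stands in slot A at (529,-107), the other five unmoved. Slot B is then (458.5,-88). Now for loose_b.

>>> {"api": "servo_tool", "payload": {"motion": [[50, -35, -5, 0, 0.012, 0.005, 0], [50, -40, -6, 0, 0, 0, 0], [50, -40, -6, 0, 0, 0, 0], [50, -40, -6, 0, 0, 0, 0], [50, -40, -6, 0, 0, 0, 0], [50, -40, -5, 0, 0, 0, 0], [50, -30, -4, 0, 0, 0, 0], [50, -15, -2, 0, 0, 0, 0], [50, 0, 0, 0, 0, 0, 0]]}}

```text
time: 12.45
tool_pos: [484.2, -392.2, 328.5]
tcp_rot: [-179.4, -0.6, 90.3]
ft_force: [-0.8, -0.4, 0.2]
finger_gap: 50.2
```

Run:
```python
from h import *
s=fix(); im=snapshot("wrist"); caps(im,s,159,(200,60,460,300),(13,24)); cv2.imwrite("pics/w7.png",im)
```

```text
t 12.45 pos [ 484.2 -392.2  328.5] rot [-179.39   -0.55   90.28] turn [-0.011 -0.01   0.005] F [-0.8 -0.4  0.2] gap 50.2
cap px 325.0 185.0 19.0 world [ 486.9 -398.9]
cap px 417.0 250.0 19.3 world [ 582.3 -466.8]
cap px 420.0 124.0 19.2 world [ 574.5 -340. ]
```

>>> {"api": "servo_tool", "payload": {"motion": [[50, -7, 3, 10, -0.011, -0.01, 0.005], [50, 0, 0, 30, 0, 0, 0], [50, 0, 0, 30, 0, 0, 0], [50, 0, 0, 30, 0, 0, 0], [50, 0, 0, 20, 0, 0, 0], [50, 0, 0, 0, 0, 0, 0]]}}

```text
time: 13.1
tool_pos: [492.3, -387.6, 206.5]
tcp_rot: [179.8, -0.1, 90.6]
ft_force: [-0.6, 0.4, -0.7]
finger_gap: 49.9
```

Run:
```python
from h import *
s=fix(); im=snapshot("wrist"); caps(im,s,159,(260,100,390,330),(22,34)); cv2.imwrite("pics/w8.png",im)
```

```text
t 13.1 pos [ 492.3 -387.6  206.5] rot [ 1.7975e+02 -7.0000e-02  9.0560e+01] turn [ 0.004 -0.001  0.01 ] F [-0.6  0.4 -0.7] gap 49.9
cap px 311.0 234.0 28.0 world [ 486.9 -397.4]
```

Cap at (487,-398), agreeing with the earlier view.

>>> {"api": "servo_tool", "payload": {"motion": [[50, -10, -5, 0, 0.004, 0, 0.01], [50, -1, 0, 8, 0, 0, 0], [50, 0, 0, 8, 0, 0, 0], [50, 0, 0, 0, 0, 0, 0]]}}

```text
time: 13.55
tool_pos: [490.3, -400.3, 197.3]
tcp_rot: [179.6, 0.3, 90.0]
ft_force: [-0.3, 0.0, -1.1]
finger_gap: 50.1
```

```bash
python3 -c "
from h import *
s=fix()"
```

```text
t 13.55 pos [ 490.3 -400.3  197.3] rot [179.57   0.31  90.05] turn [0.007 0.005 0.001] F [-0.3  0.  -1.1] gap 50.1
```

>>> {"api": "servo_tool", "payload": {"motion": [[50, 2, -3, 12, 0.007, 0.005, 0], [50, 0, 0, 14, 0, 0, 0], [50, 0, 0, 12, 0, 0, 0], [50, 0, 0, 6, 0, 0, 0], [50, 0, 0, 0, 0, 0, 0]]}}

```text
time: 14.05
tool_pos: [486.7, -398.0, 148.7]
tcp_rot: [-180.0, -0.0, 90.0]
ft_force: [-0.9, -0.3, 0.4]
finger_gap: 50.3
```

```bash
python3 -c "
from h import *
s=fix()"
```

```text
t 14.05 pos [ 486.7 -398.   148.7] rot [-1.7996e+02 -4.0000e-02  9.0020e+01] turn [-0.001 -0.001  0.   ] F [-0.9 -0.3  0.4] gap 50.3
```

>>> {"api": "servo_tool", "payload": {"motion": [[50, 0, 0, 7, 0, 0, 0], [50, 0, 0, 6, 0, 0, 0], [50, 0, 0, 0, 0, 0, 0]]}}

```text
time: 14.35
tool_pos: [486.7, -398.0, 134.6]
tcp_rot: [-180.0, -0.0, 90.0]
ft_force: [0.1, 1.1, 0.5]
finger_gap: 49.9
```

>>> {"api": "servo_tool", "payload": {"motion": [[30, 0, 0, 0, 0, 0, 0], [30, 0, 0, 0, 0, 0, 0], [30, 0, 0, 0, 0, 0, 0], [30, 0, 0, 0, 0, 0, 0], [30, 0, 0, 0, 0, 0, 0]], "force": 50}}

```text
time: 14.85
tool_pos: [486.9, -398.1, 135.0]
tcp_rot: [-180.0, -0.0, 90.0]
ft_force: [0.1, -0.2, -1.3]
finger_gap: 34.2
```

>>> {"api": "servo_tool", "payload": {"motion": [[30, 0, 0, -10, 0, 0, 0], [30, 0, 0, -20, 0, 0, 0], [30, 0, 0, -25, 0, 0, 0], [30, 0, 0, -30, 0, 0, 0], [30, 0, 0, -30, 0, 0, 0], [30, 0, 0, -30, 0, 0, 0], [30, 0, 0, -25, 0, 0, 0], [30, 0, 0, -10, 0, 0, 0], [30, 0, 0, 0, 0, 0, 0]]}}

```text
time: 15.75
tool_pos: [485.8, -397.0, 324.8]
tcp_rot: [-179.9, -0.1, 90.0]
ft_force: [-0.0, -1.3, -2.0]
finger_gap: 34.4
```

>>> {"api": "servo_tool", "payload": {"motion": [[30, 15, -2, 0, 0, 0, 0], [30, 28, -3, 0, 0, 0, 0], [30, 30, -3, -1, 0, 0, 0], [30, 30, -3, -1, 0, 0, 0], [30, 30, -3, -1, 0, 0, 0], [30, 30, -3, -1, 0, 0, 0], [30, 28, -3, 0, 0, 0, 0], [30, 22, -2, 0, 0, 0, 0], [30, 12, -1, 0, 0, 0, 0], [30, 0, 0, 0, 0, 0, 0]]}}

```text
time: 16.75
tool_pos: [456.8, -162.0, 312.8]
tcp_rot: [-178.8, -0.8, 89.9]
ft_force: [-0.6, -0.9, -3.5]
finger_gap: 34.2
```

```bash
python3 -c "
from h import *
s=fix()"
```

```text
t 16.75 pos [ 456.8 -162.   312.8] rot [-178.83   -0.81   89.9 ] turn [-0.02  -0.014 -0.002] F [-0.6 -0.9 -3.5] gap 34.2
```

>>> {"api": "servo_tool", "payload": {"motion": [[30, 12, 0, 0, -0.02, -0.014, -0.002], [30, 20, 0, 0, 0, 0, 0], [30, 20, 0, 0, 0, 0, 0], [30, 13, 0, 0, 0, 0, 0], [30, 5, 0, 0, 0, 0, 0], [30, 0, 0, 0, 0, 0, 0]]}}

```text
time: 17.35
tool_pos: [456.5, -94.4, 308.8]
tcp_rot: [-179.7, 0.1, 89.8]
ft_force: [0.4, -0.6, -2.9]
finger_gap: 34.3
```

```bash
python3 -c "
from h import *
s=fix()"
```

```text
t 17.35 pos [456.5 -94.4 308.8] rot [-1.7971e+02  9.0000e-02  8.9820e+01] turn [-0.005  0.002 -0.003] F [ 0.4 -0.6 -2.9] gap 34.3
```

>>> {"api": "servo_tool", "payload": {"motion": [[30, 5, 2, 0, -0.005, 0.002, -0.003], [30, 1, 0, 2, 0, 0, 0], [30, 0, 0, 0, 0, 0, 0]]}}

```text
time: 17.65
tool_pos: [458.8, -89.8, 306.3]
tcp_rot: [-180.0, 0.0, 89.9]
ft_force: [-0.5, -1.4, -3.0]
finger_gap: 34.4
```

```bash
python3 -c "
from h import *
s=fix()"
```

```text
t 17.65 pos [458.8 -89.8 306.3] rot [-1.7999e+02  1.0000e-02  8.9920e+01] turn [-0.     0.    -0.001] F [-0.5 -1.4 -3. ] gap 34.4
```

>>> {"api": "servo_tool", "payload": {"motion": [[30, 1, 0, 8, 0, 0, 0], [30, 0, 0, 12, 0, 0, 0], [30, 0, 0, 12, 0, 0, 0], [30, 0, 0, 8, 0, 0, 0], [30, 0, 0, 3, 0, 0, 0], [30, 0, 0, 0, 0, 0, 0]]}}

```text
time: 18.25
tool_pos: [457.8, -89.3, 257.5]
tcp_rot: [-179.8, -0.0, 89.9]
ft_force: [-0.1, 0.1, -2.9]
finger_gap: 34.3
```

```bash
python3 -c "
from h import *
s=fix()"
```

```text
t 18.25 pos [457.8 -89.3 257.5] rot [-1.7983e+02 -2.0000e-02  8.9860e+01] turn [-0.003 -0.    -0.002] F [-0.1  0.1 -2.9] gap 34.3
```

>>> {"api": "servo_tool", "payload": {"motion": [[30, 0.5, 0.7, 8, -0.003, 0, -0.002], [30, 0, 0, 8, 0, 0, 0], [30, 0, 0, 8, 0, 0, 0], [30, 0, 0, 8, 0, 0, 0], [30, 0, 0, 5, 0, 0, 0], [30, 0, 0, 0, 0, 0, 0]]}}

```text
time: 18.85
tool_pos: [458.8, -88.8, 217.6]
tcp_rot: [179.9, -0.0, 90.0]
ft_force: [0.7, -1.2, -2.5]
finger_gap: 34.6
```

```bash
python3 -c "
from h import *
s=fix()"
```

```text
t 18.85 pos [458.8 -88.8 217.6] rot [ 1.7994e+02 -1.0000e-02  8.9990e+01] turn [ 0.001 -0.    -0.   ] F [ 0.7 -1.2 -2.5] gap 34.6
```

No contact at bottom height ≈ 83 mm, well between its neighbours. Going on down.

>>> {"api": "servo_tool", "payload": {"motion": [[30, 0, 0, 7, 0, 0, 0], [30, 0, 0, 7, 0, 0, 0], [30, 0, 0, 7, 0, 0, 0], [30, 0, 0, 7, 0, 0, 0], [30, 0, 0, 5, 0, 0, 0], [30, 0, 0, 0, 0, 0, 0]]}}

```text
time: 19.45
tool_pos: [459.0, -88.8, 181.8]
tcp_rot: [179.9, -0.0, 90.0]
ft_force: [-0.1, -0.2, -2.8]
finger_gap: 34.6
```

```bash
python3 -c "
from h import *
s=fix()"
```

```text
t 19.45 pos [459.  -88.8 181.8] rot [179.92  -0.    89.99] turn [ 0.001 -0.    -0.   ] F [-0.1 -0.2 -2.8] gap 34.6
```

>>> {"api": "servo_tool", "payload": {"motion": [[30, 0, 0, 7, 0, 0, 0], [30, 0, 0, 7, 0, 0, 0], [30, 0, 0, 7, 0, 0, 0], [30, 0, 0, 7, 0, 0, 0], [30, 0, 0, 5, 0, 0, 0], [30, 0, 0, 2, 0, 0, 0], [30, 0, 0, 0, 0, 0, 0]]}}

```text
time: 20.15
tool_pos: [459.0, -88.8, 143.6]
tcp_rot: [179.9, -0.0, 90.0]
ft_force: [0.6, -0.1, -3.1]
finger_gap: 34.5
```

>>> {"api": "servo_tool", "payload": {"motion": [[30, 0, 0, 2, 0, 0, 0], [30, 0, 0, 2, 0, 0, 0], [30, 0, 0, 1.5, 0, 0, 0]]}}

```text
time: 20.45
tool_pos: [459.8, -89.1, 138.8]
tcp_rot: [179.8, 0.0, 90.0]
ft_force: [-1.7, -1.4, 7.8]
finger_gap: 34.1
```

Floor contact. Releasing.

>>> {"api": "servo_tool", "payload": {"motion": [[40, 0, 0, -1, 0, 0, 0], [52, 0, 0, 0, 0, 0, 0], [52, 0, 0, 0, 0, 0, 0], [52, 0, 0, 0, 0, 0, 0]]}}

```text
time: 20.85
tool_pos: [461.0, -89.5, 141.5]
tcp_rot: [179.6, 0.1, 90.0]
ft_force: [0.0, -0.2, 0.6]
finger_gap: 51.7
```

>>> {"api": "servo_tool", "payload": {"motion": [[52, 0, 0, -8, 0, 0, 0], [52, 0, 0, -15, 0, 0, 0], [52, 0, 0, -30, 0, 0, 0], [52, 0, 0, -35, 0, 0, 0], [52, 0, 0, -35, 0, 0, 0], [52, 0, 0, -35, 0, 0, 0], [52, -10, 10, -25, 0, 0, 0], [52, 0, 10, 0, 0, 0, 0], [52, 0, 10, 0, 0, 0, 0], [52, 0, 0, 0, 0, 0, 0]]}}

```text
time: 21.85
tool_pos: [490.1, -99.0, 336.9]
tcp_rot: [179.5, 0.1, 90.0]
ft_force: [-0.4, -0.7, -0.1]
finger_gap: 52.3
```

Run:
```python
from h import *
s=fix(); im=snapshot("wrist"); caps(im,s,163,(160,0,480,300),(13,24))
sc=cv2.resize(snapshot("scene")[140:300,220:400],None,fx=2.2,fy=2.2)
cv2.imwrite("pics/end.png",np.hstack([cv2.resize(sc,(396,352)),im[:352,140:500]]))
```

```text
t 21.85 pos [490.1 -99.  336.9] rot [1.7948e+02 1.3000e-01 8.9980e+01] turn [ 0.009  0.002 -0.   ] F [-0.4 -0.7 -0.1] gap 52.3
cap px 264.0 88.0 20.3 world [440.  -17.5]
cap px 413.0 130.0 19.7 world [579.5 -55.2]
cap px 340.0 111.0 19.7 world [509.9 -37.8]
cap px 288.0 165.0 18.4 world [460.1 -88.8]
cap px 398.0 54.0 20.8 world [560.9  11.6]
cap px 322.0 27.0 20.7 world [492.9  33.3]
cap px 360.0 184.0 18.7 world [ 530.9 -107.9]
```

View pics/end.png

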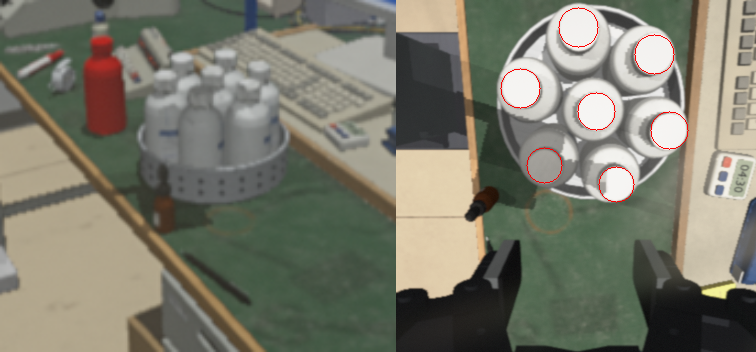

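All seven stand upright in the tub, one in the middle and six round it. The cap positions match the hexagon, the bystanders are in place and the arm is clear.

```bash
python3 -c "
from bench import *
print(hand_in())"
```

```text
the job is handed in; nothing more can be done
None
```

Both loose white bottles are now in the tub with the other five, and the job is handed in after about 22 s of the 56 s allowed. I gripped each bottle by its cap and lowered it into a free slot in small steps. I released it only after feeling the floor, at about 8 N.

My last wrist-camera check found all seven caps: one at the tub's centre and six about 70–75 mm from it, inside the 85 mm limit. The bottles look upright in the scene view. The five already in the tub moved no more than the measurement scatter, about 4 mm. The dropper bottle and tally counter looked unmoved by eye, and the arm was clear at about 337 mm height.

No check failed. Three minor points:
- **Pose accuracy:** sideways moves ended up to 15 mm off the planned point, so I corrected them before each grasp and lowering.
- **Finger reading:** it showed about 34.5 mm on the 36 mm caps, but the lift force confirmed both grips.
- **Pictures:** I viewed 12, the maximum, against the planned 8.

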